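Park the loaded serving board in its dock until the hidden catch takes it

TASK

Slide the wooden serving board, with the ramekin standing on it, along the dock's fence, bevelled end first, into the grey hood until the hidden spring catch inside drops into the board's slot and holds it. Keep the board on the worktop and push gently: do not force it once it is caught. Leave the ramekin standing on the board, and do not disturb the pepper, the tomato and the onion.

Things in the scene. Friction and masses are not known exactly. Their poses are not given: they have to be found in the camera images.
- board: Loose pale wooden serving board lying flat, 130 mm (x) by 190 mm (y) by 18 mm thick, 0.28 to 0.56 kg. Origin: centre of its underside, z up. Too wide to grip: push it on its edges; sliding takes about 2 to 5 N. Leading end is +y, bevelled over the last 34 mm down to 4 mm thick. Starts between robot and fence, turned up to 0.4 rad from the robot's axes, wholly outside the hood.
- slot (a point): Centre of the slot right through the board, at its top: 18 mm along board y, 30 mm along x, 48 mm behind the bevelled leading edge, on the board's middle line (board x = 0, y = +47 mm, z = 18 mm).
- dock: Fixed dock: low wooden fence and grey hood in line. Origin on the worktop where the fence face meets the hood's mouth, z up. Boards slide in along +y. Fence face: plane x = 0, board on its -x side, y = -390 to 0 mm, 30 mm high, 14 mm thick. Hood: y = 0 to 125 mm, x = -148 to +14 mm, 76 mm high. A board flush with the fence has its origin at x = -65 mm and the dock's yaw.
- mouth (a point): Middle of the hood's mouth at worktop level (dock x = -68 mm, y = 0). The mouth is 136 mm wide and 25 mm high. A flared steel lead-in, 30 mm high, stands outside its near cheek, reaching to dock y = -45 mm, x = -168 mm.
- catch (a joint): Lift (m) of the 12 mm round sprung plunger hidden in the hood over the board's middle line: 0 hanging (tip 8 mm over worktop), 0.010 riding on a board (4 to 9 N more push), 0 again once dropped in the slot. Hidden place: 14 to 44 mm past the mouth, new each time; a caught board is 57 to 99 mm in. It stops the board springily, about 2 N/mm for 6 mm, then hard; released, the board stays caught.
- ramekin: Loose white ramekin, 74 mm across, 38 mm high, 0.12 kg, standing on the board near its -y end (about y = -47 mm in the board's frame); top 56 mm over the worktop. Origin: centre of its underside, z up.
- pepper: Loose green bell pepper, about 85 mm wide, 108 mm high, a bystander on the left. Origin: underside.
- tomato: Loose tomato, about 66 mm wide, 74 mm high, a bystander on the left. Origin: underside.
- onion: Loose onion, about 75 mm, a bystander on the left. Origin: underside.
Not all that is in view belongs to the job. What is shaped like the ramekin but black or orange is not meant.

How it is judged:
On the way:
1. the board has gone under the catch and lifted it (value of joint catch above 0.006 m and y of board in the frame of dock between -0.09 and 0.02 m), for 0.05 s.
At the end, for the whole second after the job is handed in: Catch dropped into the slot (lift under 3 mm), leading edge 55 to 103 mm inside the hood; board in line with the dock (0.08 rad), its centre 58 to 76 mm from the fence face, flat on the worktop, at rest; ramekin upright (0.1 rad) on the board (value of joint catch below 0.003 m and y of board in the frame of dock between -0.04 and 0.008 m and x of board in the frame of dock between -0.076 and -0.058 m and angle between the y axis of board and the y axis of dock, either way round below 0.08 rad and angle between board's own z axis and vertical below 0.04 rad and height (world z) of board below 0.006 m and linear speed of board below 0.01 m/s and angle between ramekin's own z axis and vertical below 0.1 rad and z of ramekin in the frame of board between 0.012 and 0.025 m and x of ramekin in the frame of board between -0.065 and 0.065 m and y of ramekin in the frame of board between -0.095 and 0.07 m); the robot touches nothing.
It fails at once if the board is lifted off the worktop (more than 15 mm) or tipped (over 0.15 rad) (height (world z) of board above 0.015 m or angle between board's own z axis and vertical above 0.15 rad).
It fails at once if the board is forced: more than 35 N between robot and board (contact force between any of the arm, the fingers and board above 35 N).
It fails at once if the ramekin is upset (tilted over 0.5 rad) (angle between ramekin's own z axis and vertical above 0.5 rad).
It fails at once if the pepper, tomato or onion is disturbed (moved more than 20 mm) (distance of any of pepper, tomato, onion from where it was at the start of the episode above 0.02 m).
It also fails if it takes over 61 s, if anything falls off the work surface, if the arm or the gripper's body presses on something with over 40 N, if the wrist force passes 120 N, or if a joint passes its speed limit or range.

ROBOT

A 6-joint arm with a two-finger parallel gripper is mounted at the origin on a cart in front of the work surface, level with it; the furniture and walls round the work are solid. World frame = base frame: x ahead of the robot, y to its left, z up, the work surface at z = 0. Lengths are in m, angles in rad, forces in N, time in s.
With the tool pointing down it reaches from about 0.25 to 0.725 m from the base axis. Payload 4 kg.
Tool frame: the origin (TCP) lies midway between the tips of the shut fingers; the grasp point (between the pads) lies 19 mm behind it; z points along the fingers, y is the line along which they close (so a half turn about z gives the same grasp; the last joint's range is limited). The gripper opens to 85 mm and grips with 20 to 120 N. Pads are 22 mm wide; open, the fingers measure 114 mm over their backs; the gripper's body (76 mm by 85 mm) begins 54 mm behind the grasp point. The pads swing forward as they close: fully open they stand 13 mm farther back than shut.
Start: joints at [1.302, 0.241, 0.005, 1.335, 0, 1.571], TCP at [0.133, 0.482, 0.231] pointing down, gripper open.
Joint ranges: [-2.72, 2.72], [-1.05, 1.87], [-1.09, 1.28], [-1.99, 2.15], [-1.42, 1.44], [-3.14, 3.14]. Speed limits (rad/s): [2.79, 2.79, 3.14, 3.14, 3.14, 3.14].

INTERFACE

Orientations are given as a unit quaternion [x, y, z, w].
In Python, from workcell import get_obs, camera, job_done, silhouettes gives the robot as it stands. The module is installed in compiled form; this text tells all that it offers.
- The arm moves only by the tool drive_tool, never from a script. Its argument "increments" is a list of rows, each a list of 3 entries, a list of its own where there are three numbers: the shift along the world's x, y, z in mm, then the turn, a rotation vector about the world's x, y, z in degrees, then the opening, from 0 (shut) to 1 (fully open). A call has 1 to 8 rows; each row shifts and turns the commanded pose from where the row before left it; what a row does not reach is not made up. A row lasts 1/12 s, in which the tool goes at most 41.7 mm and 7.16 degrees, less where a joint would pass 70% of its speed; a pose out of reach is approached as far as the arm can. A call is refused whole if a number of a shift passes 41.7 or a number of a turn 7.16, either way. A call with a gripper value outside its range is refused whole. The fingers move at their own pace and stop on an object; the grip force is fixed at half the most. Time passes only in rows, so rows that do not move let the fingers close. It gives the time, the measured TCP pose, the force, the opening and the grip force at its end, in the units of the state.
- get_obs(): the state, without advancing time (a new reading comes with each control period).
- camera(name): name is "scene" or "side" or "wrist"; returns a dict with "image" (400x640x3 uint8, red, green, blue), "K" (3x3 intrinsics, pixels), "view" (4x4, takes a point from world to camera coordinates). Camera axes: x right, y down, z forward; pixel columns grow to the right and rows downward; lengths in m; the calibration is good to about 2 mm. The wrist camera is an equidistant fisheye: a pixel r from the principal point sees the ray r / f radians off the axis. A picture is of the moment at which its call begins. There is no depth.
- job_done(): hands the job in; it is judged then, once.
Trained networks look in a picture, given as the dict that the camera call returned (one of the last four; its "shot" number tells which), for a name from the list of things; names that differ only in an ending like _2 or _b are one class to them, and where a whole thing is asked for, a point or a joint stands for the part that bears it (a point fixed in the world has none). Each returns a list of dicts, best first, with "conf" (0 to 1); they miss things now and then, are a little off and sometimes report something else, mostly with a low value. They report only what shows in the picture. A call takes as long as a camera call. They do not tell look-alikes from the thing itself.
- silhouettes(query, picture): "region" (400x640 bool, what is visible of it) and "bbox" ([left, top, right, bottom] in pixels, round what is visible of it).
The state is a dict: "clock": time; "joint_pos": joint angles; "joint_vel": joint speeds; "tau": joint torques, N m; "eef_pos": TCP position; "tool_rot": TCP orientation; "ft_force": force on the tool from outside, world axes, zero at the start; "ft_torque": the same for the moment, N m; "grip_width": finger opening in m; "grasp_force": force on a finger pad.
Only numpy, scipy, OpenCV 4.12 (cv2) and the standard library are available. Lean on these libraries where they do the work, as an engineer would, in place of code of your own. Each camera call takes 0.05 s, during which the arm holds its last target. There are 200 camera calls.

## Working session

There is one attempt and no reset: what is moved stays moved. The work goes in short steps, Python scripts to look and compute and a tool call to move; the robot and the scene stay as the last step left them, time stands still between calls to the robot, and variables do not carry over. Pictures are saved under pics/ and viewed, at most 10 in all, crops included, and the job is handed in when it is done.

Besides the shell and the picture viewer there is one more tool, called after "Call:" by a JSON object that holds its "name" and its "arguments", one argument or row to a line. drive_tool: Moves the arm, as the interface text tells. Its arguments: {"type":"object","properties":{"increments":{"type":"array"}},"required":["increments"]}

```bash
mkdir -p pics; cat > h.py <<'E'
import numpy as np, cv2
from workcell import get_obs, camera, job_done, silhouettes
def save(p,n): cv2.imwrite('pics/'+n,p['image'][:,:,::-1])
def ray(p,uv):
    V=p['view'];K=p['K'];R=V[:3,:3];c=-R.T@V[:3,3]
    d=R.T@np.linalg.inv(K)@np.array([uv[0],uv[1],1.]);return c,d
def onz(p,uv,z):
    c,d=ray(p,uv);return c+d*(z-c[2])/d[2]
def proj(p,X):
    x=p['view'][:3,:3]@np.asarray(X,float)+p['view'][:3,3];u=p['K']@x;return u[:2]/u[2]
E
python3 - <<'E'
from h import *
o=get_obs();print(o['clock'],o['eef_pos'],o['tool_rot'],o['ft_force'])
ims=[]
for n in ['scene','side']:
    p=camera(n);ims.append(p);save(p,n+'0.png');print(n,p['K'].tolist(),np.round(p['view'],4).tolist())
    for q in ['board','dock','ramekin','pepper','tomato','onion']:
        for s in silhouettes(q,p)[:3]: print(q,round(s['conf'],2),s['bbox'])
E
```

```text
0.0 [0.13260657 0.4814413  0.23040313] [ 1.33982253e-01  9.90983183e-01 -1.03303387e-03 -1.38491655e-04] [-0.51351773 -0.55493374 -0.24806405]
scene [[497.5342376269007, 0.0, 318.59253688232747], [0.0, 497.5342376269007, 198.25081320931304], [0.0, 0.0, 1.0]] [[-0.8658, -0.5003, -0.0068, 0.4819], [-0.2063, 0.3694, -0.9061, 0.1262], [0.4558, -0.7831, -0.423, 1.5159], [0.0, 0.0, 0.0, 1.0]]
board 0.52 [328.5, 182.6, 355.1, 201.3]
dock 0.59 [241.3, 161.6, 323.7, 231.0]
ramekin 0.66 [352.8, 174.6, 359.6, 184.6]
ramekin 0.53 [399.1, 164.4, 412.7, 176.9]
ramekin 0.5 [400.4, 176.0, 416.1, 193.7]
pepper 0.78 [326.2, 202.5, 354.2, 233.9]
tomato 0.64 [307.4, 216.7, 329.6, 243.0]
onion 0.72 [354.8, 177.4, 357.0, 185.6]
side [[467.7424527178008, 0.0, 321.1735407078769], [0.0, 467.7424527178008, 198.04502698038965], [0.0, 0.0, 1.0]] [[0.9999, 0.0119, -0.0092, -0.5191], [0.0004, -0.6327, -0.7744, 0.0679], [-0.0151, 0.7743, -0.6326, 1.5658], [0.0, 0.0, 0.0, 1.0]]
board 0.66 [278.3, 220.2, 323.5, 266.4]
ramekin 0.84 [240.3, 256.0, 267.8, 283.8]
ramekin 0.77 [293.1, 266.7, 318.8, 295.4]
ramekin 0.7 [252.9, 285.6, 279.2, 312.2]
pepper 0.71 [273.7, 167.9, 296.3, 196.7]
pepper 0.21 [279.2, 219.4, 323.4, 263.6]
tomato 0.78 [287.7, 161.7, 305.4, 182.2]
onion 0.67 [325.6, 135.4, 334.8, 147.4]
```

View pics/scene0.png

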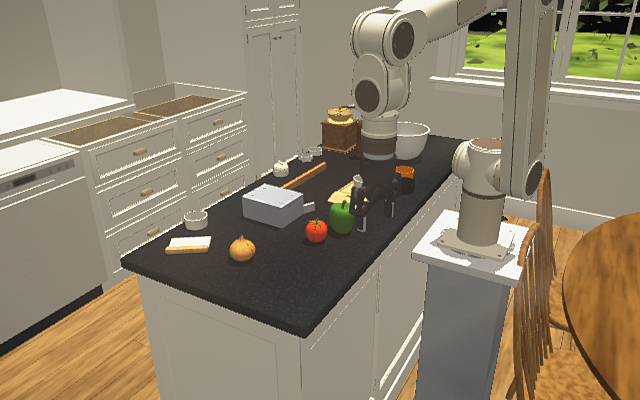

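View pics/side0.png

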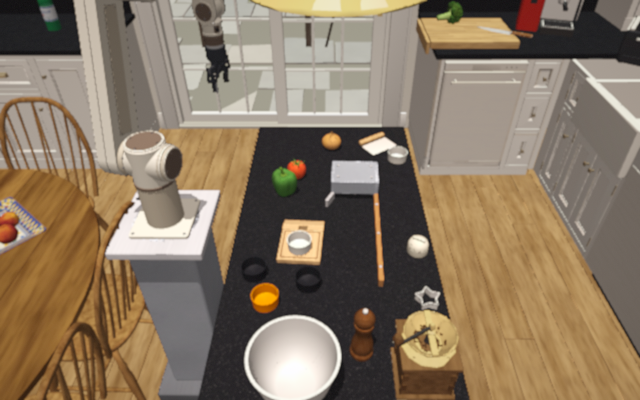

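The side view shows the board around (301,242) with the white ramekin at (299,243). The fence runs from (377,195) to (380,284), the hood is at (355,177), and the black and orange bowls are the look-alikes. I'll enlarge it for corner measurements.

```bash
python3 - <<'E'
from h import *
im=cv2.imread('pics/side0.png')[155:305,225:425]
cv2.imwrite('pics/sidecrop.png',cv2.resize(im,None,fx=4,fy=4,interpolation=cv2.INTER_CUBIC))
p=camera('side')
for uv in [(282,221),(324,222),(321,263),(278,261)]: print('b',onz(p,uv,.018).round(3))
for uv in [(376,195),(378,284)]: print('f',onz(p,uv,.03).round(3))
for n,uv in dict(pepper=(285,196),tomato=(297,181),onion=(331,150)).items(): print(n,onz(p,uv,0.01).round(3))
E
```

```text
b [ 0.392 -0.033  0.018]
b [ 0.529 -0.037  0.018]
b [ 0.521 -0.217  0.018]
b [ 0.394 -0.209  0.018]
f [0.706 0.088 0.03 ]
f [ 0.681 -0.306  0.03 ]
pepper [0.391 0.107 0.01 ]
tomato [0.429 0.193 0.01 ]
onion [0.554 0.397 0.01 ]
```

View pics/sidecrop.png

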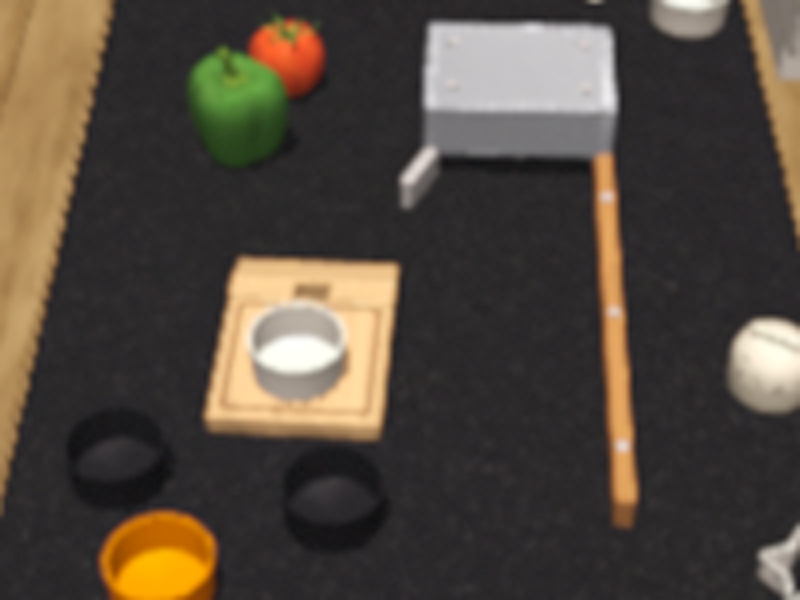

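```bash
python3 - <<'E'
from h import *
p=camera('side')
c=lambda a,b:(225+a/4-.375,155+b/4-.375)
TL,TR=onz(p,c(208,416),.018),onz(p,c(383,434),.018)
LL,LR=onz(p,c(236,258),.004),onz(p,c(400,264),.004)
for n,a in zip(['TL','TR','LL','LR'],[TL,TR,LL,LR]): print(n,a.round(4))
print('w',np.linalg.norm(TL-TR),np.linalg.norm(LL-LR),'len',np.linalg.norm((LL-TL)[:2]),np.linalg.norm((LR-TR)[:2]))
for a,b in [(TL,LL),(TR,LR)]: print('yaw',-np.arctan2((b-a)[0],(b-a)[1]))
for a,b in [(TL,TR),(LL,LR)]: print('yaw',np.arctan2((b-a)[1],(b-a)[0]))
print('cent',((TL+TR+LL+LR)/4).round(4))
f0,f1=onz(p,c(594,155),.03),onz(p,c(613,502),.03);print('fence',f0,f1,np.linalg.norm(f0-f1),'yaw',-np.arctan2((f0-f1)[0],(f0-f1)[1]))
# Fence face line via color edge
im=p['image'].astype(int)
pts=[]
for r in range(200,276):
    row=im[r,355:395]; g=np.convolve(row[:,0]-row[:,2],[1,1,1],'same')  # wood: R-B large
    s=row[:,0]-row[:,2]; k=np.argmax(s>25)
    h=s.max()/2; k=np.argmax(s>h); 
    u=355+k-1+(h-s[k-1])/(s[k]-s[k-1]); pts.append(onz(p,(u,r),.03)[:2])
pts=np.array(pts);k=np.polyfit(pts[:,1],pts[:,0],1);print('fit x=',k,'resid',np.std(pts[:,0]-np.polyval(k,pts[:,1])),'yaw',-np.arctan(k[0]))
print('hood TL top',onz(p,c(425,107),.076),onz(p,c(615,107),.076))
print('leadin tip',onz(p,c(402,182),.03), onz(p,c(404,207),0))
E
```

```text
TL [ 0.389  -0.1998  0.018 ]
TR [ 0.5196 -0.2175  0.018 ]
LL [ 0.3948 -0.0079  0.004 ]
LR [ 0.5308 -0.0151  0.004 ]
w 0.1318150865401375 0.13621244947936445 len 0.19206821565926002 0.20276503462128387
yaw -0.030236029225556578
yaw -0.055283242633841365
yaw -0.13449300036228645
yaw -0.052883035889305915
cent [ 0.4585 -0.1101  0.011 ]
fence [0.69725417 0.09642168 0.03      ] [ 0.6817729  -0.29241475  0.03      ] 0.38914450063319883 yaw -0.039793340628864186
fit x= [0.03636808 0.69164847] resid 0.0003851184374665445 yaw -0.03635205953603321
hood TL top [0.55161747 0.10417785 0.076     ] [0.71281467 0.10413576 0.076     ]
leadin tip [0.53212949 0.05975698 0.03      ] [0.53371519 0.06241096 0.        ]
```

Call:
{"name": "drive_tool", "arguments": {
  "increments": [
    [[25, -40, 5], [0, 0, 0], 1],
    [[20, -36, 5], [0, 0, 0], 1],
    [[20, -36, 5], [0, 0, 0], 1],
    [[20, -36, 5], [0, 0, 0], 1],
    [[20, -36, 5], [0, 0, 0], 1],
    [[20, -36, 5], [0, 0, 0], 1],
    [[20, -36, 5], [0, 0, 0], 1],
    [[20, -36, 5], [0, 0, 0], 1]
  ]
}}

```text
clock: 1.47
eef_pos: [0.2951, 0.1932, 0.2713]
tool_rot: [0.134, 0.991, 0.0, 0.0]
ft_force: [1.4, 0.3, -0.2]
grip_width: 0.0853
grasp_force: 0.0
```

Call:
{"name": "drive_tool", "arguments": {
  "increments": [
    [[18, -36, 5], [0, 0, 0], 1],
    [[18, -36, 5], [0, 0, 0], 1],
    [[18, -36, 0], [0, 0, 0], 1],
    [[18, -36, 0], [0, 0, 0], 1],
    [[18, -36, 0], [0, 0, 0], 1],
    [[18, -36, 0], [0, 0, 0], 1],
    [[18, -36, 0], [0, 0, 0], 1],
    [[0, 0, 0], [0, 0, 0], 1]
  ]
}}

```text
clock: 2.13
eef_pos: [0.4233, -0.0627, 0.2803]
tool_rot: [0.138, 0.99, -0.001, 0.001]
ft_force: [0.7, -0.6, 0.5]
grip_width: 0.0854
grasp_force: 0.0
```

```bash
python3 - <<'E'
from h import *
p=camera('wrist');save(p,'w0.png');print(p['K'].tolist(),p['view'].round(4).tolist())
E
```

```text
[[309.70691628693146, 0.0, 319.5726949964308], [0.0, 309.70691628693146, 199.4324058533216], [0.0, 0.0, 1.0]] [[0.2731, 0.962, -0.0024, -0.0544], [0.916, -0.2593, 0.3061, -0.4591], [0.2938, -0.0858, -0.952, 0.2966], [0.0, 0.0, 0.0, 1.0]]
```

View pics/w0.png

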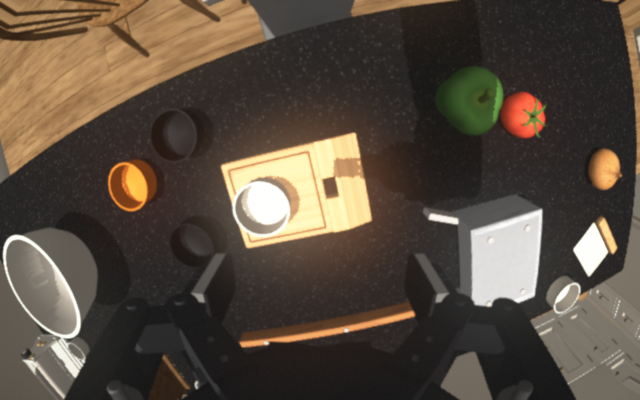

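The wrist view shows the board's tail corners at (222,163) and (246,247), and its bevel corners at (356,134) and (372,220). The ramekin is at (262,208), the hood at (500,250) and the lead-in tip at (425,213).

```bash
cat >> h.py <<'E'
def wonz(p,uv,z):
    V=p['view'];K=p['K'];R=V[:3,:3];c=-R.T@V[:3,3]
    a=(np.array(uv,float)-K[:2,2])/K[0,0];r=np.linalg.norm(a)
    d=R.T@np.array([*(a/r*np.sin(r)),np.cos(r)]);return c+d*(z-c[2])/d[2]
def cam(p):
    V=p['view'];return -V[:3,:3].T@V[:3,3]
def tri(rays):
    A=np.zeros((3,3));b=np.zeros(3)
    for c,d in rays:
        d=d/np.linalg.norm(d);M=np.eye(3)-np.outer(d,d);A+=M;b+=M@c
    return np.linalg.solve(A,b)
E
python3 - <<'E'
from h import *
p=camera('wrist');s=camera('side')
c=lambda a,b:(225+a/4-.375,155+b/4-.375)
W=dict(TL=((222,163),(208,416),.018),TR=((246,247),(383,434),.018),LL=((356,134),(236,258),.004),LR=((372,220),(400,264),.004),tip=((425,211),(402,182),.03),ramrim=((262,207),(298,332),.056))
P={}
for n,(w,sd,z) in W.items():
    a=wonz(p,w,z);P[n]=a
    t=tri([(cam(p),wonz(p,w,0)-cam(p)),ray(s,c(*sd))]);print(n,a.round(4),'side',onz(s,c(*sd),z).round(4),'tri',t.round(4))
TL,TR,LL,LR=[P[k] for k in ['TL','TR','LL','LR']]
for a,b in [(TL,LL),(TR,LR)]: print('yaw',-np.arctan2((b-a)[0],(b-a)[1]),np.linalg.norm((b-a)[:2]))
for a,b in [(TL,TR),(LL,LR)]: print('yaw',np.arctan2((b-a)[1],(b-a)[0]),np.linalg.norm(a-b))
print('cent',(TL+TR+LL+LR)/4)
o=get_obs();print(o['eef_pos'],o['tool_rot'])
E
```

```text
TL [ 0.3841 -0.1891  0.018 ] side [ 0.389  -0.1998  0.018 ] tri [ 0.3863 -0.192   0.0094]
TR [ 0.5127 -0.1997  0.018 ] side [ 0.5196 -0.2175  0.018 ] tri [ 0.5188 -0.205   0.0042]
LL [ 0.3992 -0.0029  0.004 ] side [ 0.3948 -0.0079  0.004 ] tri [ 0.3969 -0.0033  0.0009]
LR [ 0.5266 -0.0102  0.004 ] side [ 0.5308 -0.0151  0.004 ] tri [ 0.53   -0.0095 -0.0017]
tip [0.5239 0.0644 0.03  ] side [0.5321 0.0598 0.03  ] tri [0.5301 0.0679 0.0214]
ramrim [ 0.4492 -0.1441  0.056 ] side [ 0.4551 -0.1493  0.056 ] tri [ 0.4527 -0.1451  0.051 ]
yaw -0.08057222326299054 0.186823384306335
yaw -0.07342799967061343 0.18996005458881107
yaw -0.08217714526329137 0.1290105117908975
yaw -0.057664389665938905 0.12768674162739166
cent [ 0.45564605 -0.10046109  0.011     ]
[ 0.42037613 -0.05727116  0.28041751] [ 1.34753138e-01  9.90878992e-01  2.27271087e-04 -6.02036798e-04]
```

Call:
{"name": "drive_tool", "arguments": {
  "increments": [
    [[-28, -20, 0], [0, 0, 4.5], 1],
    [[-28, -20, 0], [0, 0, 4.5], 1],
    [[-20, -15, -20], [0, 0, 4.4], 1],
    [[0, 0, -35], [0, 0, 0], 1],
    [[0, 0, -35], [0, 0, 0], 1],
    [[0, 0, -35], [0, 0, 0], 1],
    [[0, 0, -35], [0, 0, 0], 1],
    [[0, 0, 0], [0, 0, 0], 1]
  ]
}}

```text
clock: 2.95
eef_pos: [0.3392, -0.1089, 0.1158]
tool_rot: [0.016, 1.0, 0.002, -0.006]
ft_force: [-0.3, 0.7, 0.3]
grip_width: 0.0856
grasp_force: 0.0
```

Call:
{"name": "drive_tool", "arguments": {
  "increments": [
    [[0, 0, -35], [0, 0, 0], 1],
    [[0, 0, -30], [0, 0, 0], 1],
    [[0, 0, -25], [0, 0, 0], 1],
    [[0, 0, -15], [0, 0, 0], 1],
    [[0, 0, -8], [0, 0, 0], 1],
    [[0, 0, -4], [0, 0, 0], 1],
    [[0, 0, 0], [0, 0, 0], 1],
    [[0, 0, 0], [0, 0, 0], 1]
  ]
}}

```text
clock: 3.62
eef_pos: [0.3461, -0.1121, 0.0049]
tool_rot: [0.017, 1.0, -0.0, 0.001]
ft_force: [0.5, -0.4, 0.5]
grip_width: 0.0855
grasp_force: 0.0
```

Approach slowly while lowering the last few mm.

Call:
{"name": "drive_tool", "arguments": {
  "increments": [
    [[0, 0, -4], [0, 0, 0], 1],
    [[0, 0, -4], [0, 0, 0], 1],
    [[4, 0, 0], [0, 0, 0], 1],
    [[4, 0, 0], [0, 0, 0], 1],
    [[4, 0, 0], [0, 0, 0], 1],
    [[4, 0, 0], [0, 0, 0], 1],
    [[4, 0, 0], [0, 0, 0], 1],
    [[4, 0, 0], [0, 0, 0], 1]
  ]
}}

```text
clock: 4.28
eef_pos: [0.3694, -0.1122, -0.0042]
tool_rot: [0.017, 1.0, -0.0, 0.0]
ft_force: [-0.1, -0.2, 0.1]
grip_width: 0.0856
grasp_force: 0.0
```

Call:
{"name": "drive_tool", "arguments": {
  "increments": [
    [[4, 0, 0], [0, 0, 0], 1],
    [[4, 0, 0], [0, 0, 0], 1],
    [[4, 0, 0], [0, 0, 0], 1],
    [[4, 0, 0], [0, 0, 0], 1],
    [[4, 0, 0], [0, 0, 0], 1],
    [[4, 0, 0], [0, 0, 0], 1],
    [[4, 0, 0], [0, 0, 0], 1],
    [[4, 0, 0], [0, 0, 0], 1]
  ]
}}

```text
clock: 4.95
eef_pos: [0.401, -0.1118, -0.0046]
tool_rot: [0.017, 1.0, 0.0, -0.0]
ft_force: [-2.0, -0.3, -1.9]
grip_width: 0.0851
grasp_force: 1.0
```

Call:
{"name": "drive_tool", "arguments": {
  "increments": [
    [[6, 0, 0], [0, 0, 0], 1],
    [[6, 0, 0], [0, 0, 0], 1],
    [[6, 0, 0], [0, 0, 0], 1],
    [[6, 0, 0], [0, 0, 0], 1],
    [[6, 0, 0], [0, 0, 0], 1],
    [[6, 0, 0], [0, 0, 0], 1],
    [[6, 0, 0], [0, 0, 0], 1],
    [[6, 0, 0], [0, 0, 0], 1]
  ]
}}

```text
clock: 5.62
eef_pos: [0.4493, -0.1121, -0.0043]
tool_rot: [0.017, 1.0, 0.0, -0.0]
ft_force: [-1.6, 0.2, -1.0]
grip_width: 0.0852
grasp_force: 1.2
```

Call:
{"name": "drive_tool", "arguments": {
  "increments": [
    [[6, 0, 0], [0, 0, 0], 1],
    [[6, 0, 0], [0, 0, 0], 1],
    [[6, 0, 0], [0, 0, 0], 1],
    [[6, 0, 0], [0, 0, 0], 1],
    [[6, 0, 0], [0, 0, 0], 1],
    [[6, 0, 0], [0, 0, 0], 1],
    [[6, 0, 0], [0, 0, 0], 1],
    [[6, 0, 0], [0, 0, 0], 1]
  ]
}}

```text
clock: 6.28
eef_pos: [0.4973, -0.1121, -0.0043]
tool_rot: [0.017, 1.0, 0.0, -0.0]
ft_force: [-3.3, -0.1, -0.9]
grip_width: 0.0858
grasp_force: 1.2
```

Call:
{"name": "drive_tool", "arguments": {
  "increments": [
    [[4, 0, 0], [0, 0, 0], 1],
    [[4, 0, 0], [0, 0, 0], 1],
    [[4, 0, 0], [0, 0, 0], 1],
    [[4, 0, 0], [0, 0, 0], 1],
    [[4, 0, 0], [0, 0, 0], 1],
    [[4, 0, 0], [0, 0, 0], 1]
  ]
}}

```text
clock: 6.78
eef_pos: [0.5211, -0.1121, -0.0043]
tool_rot: [0.017, 1.0, -0.0, -0.0]
ft_force: [-2.9, 0.4, 1.1]
grip_width: 0.0854
grasp_force: 1.7
```

Call:
{"name": "drive_tool", "arguments": {
  "increments": [
    [[3, 0, 0], [0, 0, 0], 1],
    [[3, 0, 0], [0, 0, 0], 1],
    [[3, 0, 0], [0, 0, 0], 1],
    [[3, 0, 0], [0, 0, 0], 1]
  ]
}}

```text
clock: 7.12
eef_pos: [0.5328, -0.1121, -0.0042]
tool_rot: [0.017, 1.0, -0.0, -0.0]
ft_force: [-4.1, -0.1, 2.5]
grip_width: 0.0853
grasp_force: 1.9
```

Call:
{"name": "drive_tool", "arguments": {
  "increments": [
    [[2, 0, 0], [0, 0, 0], 1],
    [[2, 0, 0], [0, 0, 0], 1],
    [[2, 0, 0], [0, 0, 0], 1]
  ]
}}

```text
clock: 7.37
eef_pos: [0.5387, -0.1121, -0.0043]
tool_rot: [0.017, 1.0, 0.0, -0.0]
ft_force: [-5.2, 0.3, 2.7]
grip_width: 0.0853
grasp_force: 2.1
```

```bash
python3 - <<'E'
from h import *
p=camera('side');save(p,'s1.png')
im=p['image'][155:305,275:475][:,:,::-1]
cv2.imwrite('pics/s1c.png',cv2.resize(im,None,fx=4,fy=4,interpolation=cv2.INTER_CUBIC))
E
```

```text
(no output)
```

View pics/s1c.png

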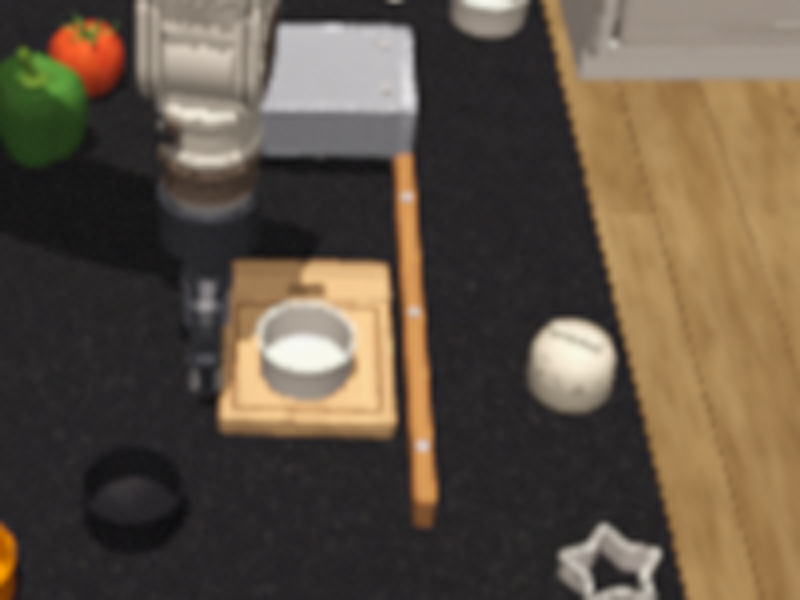

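The board is now upright in view beside the fence, with the leading edge at (310,260) and the fence at (400–415). There's a gap of about 10 crop px, or 6–8 mm, so I'll close it.

Call:
{"name": "drive_tool", "arguments": {
  "increments": [
    [[2, 0, 0], [0, 0, 0], 1],
    [[2, 0, 0], [0, 0, 0], 1],
    [[1, 0, 0], [0, 0, 0], 1]
  ]
}}

```text
clock: 7.67
eef_pos: [0.5442, -0.1121, -0.0043]
tool_rot: [0.017, 1.0, 0.0, 0.0]
ft_force: [-2.5, -0.3, 1.4]
grip_width: 0.0849
grasp_force: 1.7
```

Call:
{"name": "drive_tool", "arguments": {
  "increments": [
    [[1, 0, 0], [0, 0, 0], 1],
    [[1, 0, 0], [0, 0, 0], 1]
  ]
}}

```text
clock: 7.83
eef_pos: [0.5457, -0.1121, -0.0043]
tool_rot: [0.017, 1.0, -0.0, -0.0]
ft_force: [-4.9, -0.6, 2.4]
grip_width: 0.0853
grasp_force: 2.1
```

Call:
{"name": "drive_tool", "arguments": {
  "increments": [
    [[1, 0, 0], [0, 0, 0], 1],
    [[1, 0, 0], [0, 0, 0], 1]
  ]
}}

```text
clock: 8.0
eef_pos: [0.5478, -0.1121, -0.0043]
tool_rot: [0.017, 1.0, -0.0, -0.0]
ft_force: [-3.6, -0.5, 1.8]
grip_width: 0.0851
grasp_force: 2.0
```

Call:
{"name": "drive_tool", "arguments": {
  "increments": [
    [[1, 0, 0], [0, 0, 0], 1],
    [[1, 0, 0], [0, 0, 0], 1]
  ]
}}

```text
clock: 8.17
eef_pos: [0.5496, -0.1121, -0.0043]
tool_rot: [0.017, 1.0, 0.0, -0.0]
ft_force: [-7.0, 0.1, 5.6]
grip_width: 0.0854
grasp_force: 3.4
```

Call:
{"name": "drive_tool", "arguments": {
  "increments": [
    [[1, 0, 0], [0, 0, 0], 1],
    [[0.5, 0, 0], [0, 0, 0], 1]
  ]
}}

```text
clock: 8.33
eef_pos: [0.5495, -0.112, -0.0044]
tool_rot: [0.018, 1.0, -0.0, -0.002]
ft_force: [-8.7, -0.6, 7.9]
grip_width: 0.0856
grasp_force: 4.6
```

Call:
{"name": "drive_tool", "arguments": {
  "increments": [
    [[1, 0, 0], [0, 0, 0], 1],
    [[0.5, 0, 0], [0, 0, 0], 1]
  ]
}}

```text
clock: 8.5
eef_pos: [0.5495, -0.112, -0.0045]
tool_rot: [0.018, 1.0, -0.0, -0.003]
ft_force: [-11.9, -1.0, 9.3]
grip_width: 0.0855
grasp_force: 6.1
```

Call:
{"name": "drive_tool", "arguments": {
  "increments": [
    [[-8, 0, 0], [0, 0, 0], 1],
    [[-15, 0, 0], [0, 0, 0], 1],
    [[-10, 0, 15], [0, 0, 0], 1],
    [[0, 0, 35], [0, 0, -7], 1],
    [[0, 0, 35], [0, 0, -7], 0.6],
    [[0, 0, 35], [0, 0, -7], 0.6],
    [[0, -20, 25], [0, 0, -7], 0.6],
    [[10, -25, 0], [0, 0, -7], 0.6]
  ]
}}

```text
clock: 9.17
eef_pos: [0.5342, -0.1574, 0.1482]
tool_rot: [0.319, 0.948, 0.001, 0.007]
ft_force: [1.3, -0.6, -0.5]
grip_width: 0.0513
grasp_force: 0.0
```

Call:
{"name": "drive_tool", "arguments": {
  "increments": [
    [[10, -25, 0], [0, 0, -7], 0.6],
    [[10, -25, 0], [0, 0, -7], 0.6],
    [[10, -25, 0], [0, 0, -7], 0.6],
    [[10, -20, 0], [0, 0, -7], 0.6],
    [[10, 0, 0], [0, 0, -7], 0.6],
    [[10, 0, 0], [0, 0, -7], 0.6],
    [[10, 0, 0], [0, 0, -6], 0.6],
    [[10, 0, 0], [0, 0, 0], 0.6]
  ]
}}

```text
clock: 9.83
eef_pos: [0.6118, -0.2529, 0.141]
tool_rot: [0.677, 0.736, 0.001, 0.002]
ft_force: [-0.2, -0.6, 0.1]
grip_width: 0.0515
grasp_force: 0.0
```

```bash
python3 - <<'E'
from h import *
o=get_obs();print(o['eef_pos'],o['tool_rot'],o['joint_pos'],o['grip_width'])
from scipy.spatial.transform import Rotation as R
print(R.from_quat(o['tool_rot']).as_matrix().round(3).tolist())
p=camera('wrist');save(p,'w1.png');print(p['view'].round(4).tolist())
E
```

```text
[ 0.61178669 -0.25288601  0.14099477] [0.67707606 0.73591057 0.00091917 0.00167186] [-3.92230693e-01  6.08222142e-01  3.30427944e-01  1.28922987e+00
  5.74465053e-04  1.09533798e+00] 0.05146217437651335
[[-0.083, 0.997, 0.004], [0.997, 0.083, -0.001], [-0.001, 0.004, -1.0]]
[[0.9965, 0.0835, 0.0041, -0.589], [0.0783, -0.9492, 0.3048, -0.3004], [0.0294, -0.3034, -0.9524, 0.199], [0.0, 0.0, 0.0, 1.0]]
```

View pics/w1.png

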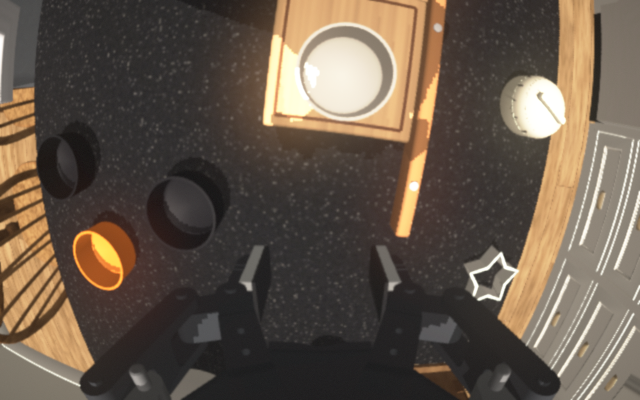

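The wrist view shows the tail edge from (266,126) to (409,141) against the fence, the ramekin upright at (347,70), and clear space behind the board for the fingers.

```bash
python3 - <<'E'
from h import *
p=camera('wrist')
for uv in [(265,126),(409,142)]: print(wonz(p,uv,0).round(4),wonz(p,uv,.018).round(4))
for uv in [(397,235)]: print('fence end',wonz(p,uv,.03).round(4), wonz(p,uv,0).round(4))
print('ram',wonz(p,(347,70),.056))
E
```

```text
[ 0.5594 -0.1994  0.    ] [ 0.5624 -0.1979  0.018 ]
[ 0.6946 -0.2016  0.    ] [ 0.6889 -0.2     0.018 ]
fence end [ 0.6882 -0.284   0.03  ] [ 0.698  -0.2969  0.    ]
ram [ 0.6246778  -0.14865466  0.056     ]
```

Call:
{"name": "drive_tool", "arguments": {
  "increments": [
    [[6, 0, -20], [0, 0, -3.5], 0.6],
    [[5, -2, -30], [0, 0, -3.4], 0.6],
    [[0, 0, -30], [0, 0, 0], 0.6],
    [[0, 0, -25], [0, 0, 0], 0.6],
    [[0, 0, -15], [0, 0, 0], 0.6],
    [[0, 0, -8], [0, 0, 0], 0.6],
    [[0, 0, 0], [0, 0, 0], 0.6]
  ]
}}

```text
clock: 10.52
eef_pos: [0.6193, -0.2536, 0.0105]
tool_rot: [0.719, 0.695, -0.001, -0.002]
ft_force: [0.5, 0.6, 1.4]
grip_width: 0.0514
grasp_force: 0.0
```

Call:
{"name": "drive_tool", "arguments": {
  "increments": [
    [[2, 0, -7], [0, 0, 0], 0.6],
    [[0, 6, 0], [0, 0, 0], 0.6],
    [[0, 6, 0], [0, 0, 0], 0.6],
    [[1, 6, 0], [0, 0, 0], 0.6],
    [[0, 6, 0], [0, 0, 0], 0.6],
    [[0, 4, 0], [0, 0, 0], 0.6],
    [[0, 4, 0], [0, 0, 0], 0.6],
    [[0.5, 4, 0], [0, 0, 0], 0.6]
  ]
}}

```text
clock: 11.18
eef_pos: [0.6243, -0.2175, 0.006]
tool_rot: [0.719, 0.695, 0.0, 0.0]
ft_force: [-0.6, 1.0, -0.1]
grip_width: 0.0512
grasp_force: 0.0
```

Call:
{"name": "drive_tool", "arguments": {
  "increments": [
    [[0.1, 4, 0], [0, 0, 0], 0.6],
    [[0.1, 4, 0], [0, 0, 0], 0.6],
    [[0.1, 4, 0], [0, 0, 0], 0.6],
    [[0.2, 4, 0], [0, 0, 0], 0.6],
    [[0.2, 4, 0], [0, 0, 0], 0.6],
    [[0.2, 4, 0], [0, 0, 0], 0.6]
  ]
}}

```text
clock: 11.68
eef_pos: [0.6251, -0.1944, 0.0058]
tool_rot: [0.719, 0.695, -0.0, 0.0]
ft_force: [-0.8, -3.1, 0.2]
grip_width: 0.0511
grasp_force: 1.6
```

Call:
{"name": "drive_tool", "arguments": {
  "increments": [
    [[0.2, 4, -1], [0, 0, 0], 0.6],
    [[0.2, 5, -1], [0, 0, 0], 0.6],
    [[0.2, 5, 0], [0, 0, 0], 0.6],
    [[0.2, 5, 0], [0, 0, 0], 0.6],
    [[0.2, 5, 0], [0, 0, 0], 0.6],
    [[0.2, 5, 0], [0, 0, 0], 0.6],
    [[0.2, 5, 0], [0, 0, 0], 0.6],
    [[0.2, 5, 0], [0, 0, 0], 0.6]
  ]
}}

```text
clock: 12.35
eef_pos: [0.6272, -0.1558, 0.0046]
tool_rot: [0.719, 0.695, -0.0, 0.001]
ft_force: [-1.2, -5.6, 3.2]
grip_width: 0.0513
grasp_force: 2.6
```

Call:
{"name": "drive_tool", "arguments": {
  "increments": [
    [[0.2, 5, 0], [0, 0, 0], 0.6],
    [[0.2, 5, 0], [0, 0, 0], 0.6],
    [[0.2, 5, 0], [0, 0, 0], 0.6],
    [[0.2, 5, 0], [0, 0, 0], 0.6],
    [[0.2, 5, 0], [0, 0, 0], 0.6]
  ]
}}

```text
clock: 12.77
eef_pos: [0.6281, -0.1307, 0.0045]
tool_rot: [0.719, 0.695, -0.0, 0.001]
ft_force: [-0.2, -5.7, 3.8]
grip_width: 0.0512
grasp_force: 2.7
```

```bash
python3 - <<'E'
from h import *
p=camera('side');save(p,'s2.png')
im=p['image'][145:295,275:475][:,:,::-1]
cv2.imwrite('pics/s2c.png',cv2.resize(im,None,fx=4,fy=4,interpolation=cv2.INTER_CUBIC))
E
```

```text
(no output)
```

View pics/s2c.png

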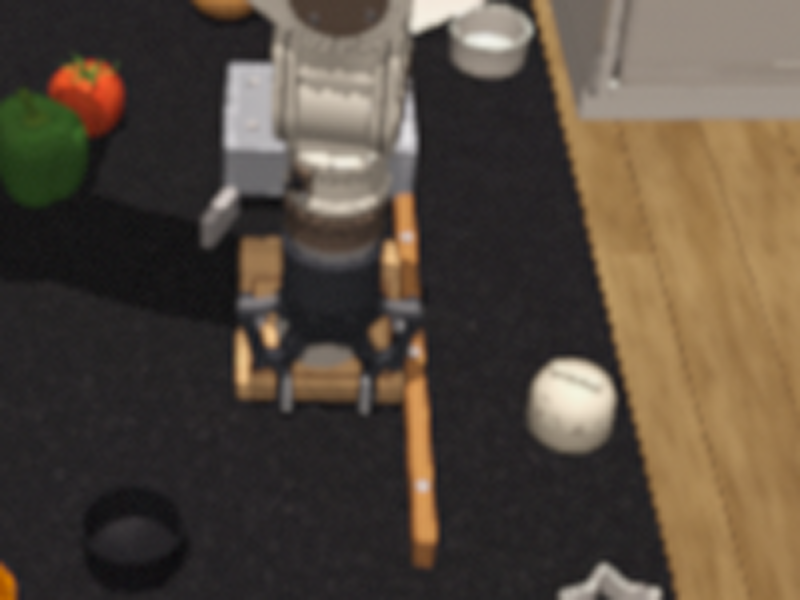

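The picture shows both fingertips on the board's tail edge at about (287,390) and (366,390). The board lies along the fence and inside the lead-in tip at (205,240), and the ramekin is standing.

Call:
{"name": "drive_tool", "arguments": {
  "increments": [
    [[0.15, 4, 0], [0, 0, 0], 0.6],
    [[0.15, 4, 0], [0, 0, 0], 0.6],
    [[0.15, 4, 0], [0, 0, 0], 0.6],
    [[0.15, 4, 0], [0, 0, 0], 0.6],
    [[0.15, 4, 0], [0, 0, 0], 0.6],
    [[0.15, 4, 0], [0, 0, 0], 0.6]
  ]
}}

```text
clock: 13.32
eef_pos: [0.6291, -0.1068, 0.0044]
tool_rot: [0.719, 0.695, -0.0, 0.001]
ft_force: [-0.2, -5.4, 3.6]
grip_width: 0.0513
grasp_force: 2.7
```

Call:
{"name": "drive_tool", "arguments": {
  "increments": [
    [[0.15, 3, 0], [0, 0, 0], 0.6],
    [[0.15, 3, 0], [0, 0, 0], 0.6],
    [[0.15, 3, 0], [0, 0, 0], 0.6],
    [[0.15, 3, 0], [0, 0, 0], 0.6]
  ]
}}

```text
clock: 13.65
eef_pos: [0.6295, -0.0949, 0.0044]
tool_rot: [0.719, 0.695, -0.0, 0.001]
ft_force: [-1.1, -6.2, 4.7]
grip_width: 0.0511
grasp_force: 2.9
```

Call:
{"name": "drive_tool", "arguments": {
  "increments": [
    [[0.15, 3, 0], [0, 0, 0], 0.6],
    [[0.15, 3, 0], [0, 0, 0], 0.6],
    [[0.15, 3, 0], [0, 0, 0], 0.6],
    [[0.15, 3, 0], [0, 0, 0], 0.6]
  ]
}}

```text
clock: 13.98
eef_pos: [0.63, -0.083, 0.0044]
tool_rot: [0.719, 0.695, -0.0, 0.001]
ft_force: [-1.7, -5.4, 5.3]
grip_width: 0.0511
grasp_force: 3.1
```

Call:
{"name": "drive_tool", "arguments": {
  "increments": [
    [[0.1, 2.5, 0], [0, 0, 0], 0.6],
    [[0.1, 2.5, 0], [0, 0, 0], 0.6],
    [[0.1, 2.5, 0], [0, 0, 0], 0.6],
    [[0.1, 2.5, 0], [0, 0, 0], 0.6]
  ]
}}

```text
clock: 14.32
eef_pos: [0.6304, -0.073, 0.0044]
tool_rot: [0.719, 0.695, -0.0, 0.001]
ft_force: [-2.1, -6.0, 4.8]
grip_width: 0.0511
grasp_force: 3.0
```

Call:
{"name": "drive_tool", "arguments": {
  "increments": [
    [[0.1, 2.5, 0], [0, 0, 0], 0.6],
    [[0.1, 2.5, 0], [0, 0, 0], 0.6],
    [[0.1, 2.5, 0], [0, 0, 0], 0.6],
    [[0.1, 2.5, 0], [0, 0, 0], 0.6]
  ]
}}

```text
clock: 14.65
eef_pos: [0.6307, -0.0638, 0.0044]
tool_rot: [0.719, 0.695, -0.001, 0.002]
ft_force: [-0.7, -9.8, 4.7]
grip_width: 0.0515
grasp_force: 5.1
```

Call:
{"name": "drive_tool", "arguments": {
  "increments": [
    [[0.1, 2, 0], [0, 0, 0], 0.6],
    [[0.1, 2, 0], [0, 0, 0], 0.6],
    [[0.1, 2, 0], [0, 0, 0], 0.6]
  ]
}}

```text
clock: 14.9
eef_pos: [0.6309, -0.0589, 0.0044]
tool_rot: [0.719, 0.695, -0.002, 0.002]
ft_force: [-2.4, -10.5, 4.7]
grip_width: 0.0513
grasp_force: 5.3
```

Call:
{"name": "drive_tool", "arguments": {
  "increments": [
    [[0.1, 2, 0], [0, 0, 0], 0.6],
    [[0.1, 2, 0], [0, 0, 0], 0.6],
    [[0.1, 2, 0], [0, 0, 0], 0.6]
  ]
}}

```text
clock: 15.15
eef_pos: [0.6311, -0.0532, 0.0044]
tool_rot: [0.72, 0.694, -0.002, 0.002]
ft_force: [-1.1, -11.4, 5.7]
grip_width: 0.0514
grasp_force: 5.6
```

Call:
{"name": "drive_tool", "arguments": {
  "increments": [
    [[0.1, 2, 0], [0, 0, 0], 0.6],
    [[0.1, 2, 0], [0, 0, 0], 0.6],
    [[0.1, 2, 0], [0, 0, 0], 0.6]
  ]
}}

```text
clock: 15.4
eef_pos: [0.6313, -0.0474, 0.0044]
tool_rot: [0.72, 0.694, -0.002, 0.002]
ft_force: [-2.6, -12.2, 5.5]
grip_width: 0.0514
grasp_force: 5.8
```

Call:
{"name": "drive_tool", "arguments": {
  "increments": [
    [[0.1, 2, 0], [0, 0, 0], 0.6],
    [[0.1, 2, 0], [0, 0, 0], 0.6],
    [[0.1, 2, 0], [0, 0, 0], 0.6]
  ]
}}

```text
clock: 15.65
eef_pos: [0.6316, -0.0415, 0.0044]
tool_rot: [0.72, 0.694, -0.002, 0.002]
ft_force: [-1.7, -10.1, 5.7]
grip_width: 0.0512
grasp_force: 5.6
```

Call:
{"name": "drive_tool", "arguments": {
  "increments": [
    [[0.1, 2, 0], [0, 0, 0], 0.6],
    [[0.1, 2, 0], [0, 0, 0], 0.6]
  ]
}}

```text
clock: 15.82
eef_pos: [0.6317, -0.037, 0.0044]
tool_rot: [0.72, 0.694, -0.002, 0.002]
ft_force: [-2.2, -9.7, 5.1]
grip_width: 0.0514
grasp_force: 5.0
```

Call:
{"name": "drive_tool", "arguments": {
  "increments": [
    [[0.1, 1.5, 0], [0, 0, 0], 0.6],
    [[0.1, 1.5, 0], [0, 0, 0], 0.6]
  ]
}}

```text
clock: 15.98
eef_pos: [0.6318, -0.0336, 0.0043]
tool_rot: [0.719, 0.695, -0.002, 0.001]
ft_force: [-1.7, -9.0, 5.2]
grip_width: 0.0512
grasp_force: 4.6
```

Call:
{"name": "drive_tool", "arguments": {
  "increments": [
    [[0.1, 1.5, 0], [0, 0, 0], 0.6],
    [[0.1, 1.5, 0], [0, 0, 0], 0.6]
  ]
}}

```text
clock: 16.15
eef_pos: [0.6322, -0.029, 0.0041]
tool_rot: [0.719, 0.695, -0.001, 0.0]
ft_force: [-1.1, -5.7, 3.7]
grip_width: 0.0517
grasp_force: 2.8
```

Call:
{"name": "drive_tool", "arguments": {
  "increments": [
    [[0.1, 1.5, 0], [0, 0, 0], 0.6],
    [[0.1, 1.5, 0], [0, 0, 0], 0.6]
  ]
}}

```text
clock: 16.32
eef_pos: [0.6323, -0.0261, 0.0041]
tool_rot: [0.719, 0.695, -0.001, 0.001]
ft_force: [-2.0, -6.3, 3.2]
grip_width: 0.051
grasp_force: 2.9
```

The force dropped from 9 N to 6 N, so the catch has probably fallen in. I'll nudge gently to feel the springy stop.

Call:
{"name": "drive_tool", "arguments": {
  "increments": [
    [[0, 1, 0], [0, 0, 0], 0.6],
    [[0, 1, 0], [0, 0, 0], 0.6]
  ]
}}

```text
clock: 16.48
eef_pos: [0.6324, -0.024, 0.0041]
tool_rot: [0.719, 0.695, -0.001, 0.001]
ft_force: [-1.2, -5.8, 3.8]
grip_width: 0.0511
grasp_force: 2.9
```

Call:
{"name": "drive_tool", "arguments": {
  "increments": [
    [[0, 1, 0], [0, 0, 0], 0.6],
    [[0, 0.5, 0], [0, 0, 0], 0.6]
  ]
}}

```text
clock: 16.65
eef_pos: [0.6324, -0.0228, 0.0041]
tool_rot: [0.719, 0.695, -0.001, 0.001]
ft_force: [-1.6, -7.6, 3.1]
grip_width: 0.0512
grasp_force: 3.6
```

Call:
{"name": "drive_tool", "arguments": {
  "increments": [
    [[0, 1, 0], [0, 0, 0], 0.6],
    [[0, 0.5, 0], [0, 0, 0], 0.6]
  ]
}}

```text
clock: 16.82
eef_pos: [0.6325, -0.0219, 0.0041]
tool_rot: [0.719, 0.695, -0.001, 0.001]
ft_force: [-1.3, -8.7, 4.1]
grip_width: 0.0516
grasp_force: 4.4
```

Call:
{"name": "drive_tool", "arguments": {
  "increments": [
    [[0, 1, 0], [0, 0, 0], 0.6],
    [[0, 0, 0], [0, 0, 0], 0.6]
  ]
}}

```text
clock: 16.98
eef_pos: [0.6324, -0.0213, 0.0041]
tool_rot: [0.719, 0.695, -0.002, 0.001]
ft_force: [-1.2, -9.2, 4.9]
grip_width: 0.0514
grasp_force: 4.4
```

The force is rising against the springy stop, so the board is caught. I'll back straight off and check.

Call:
{"name": "drive_tool", "arguments": {
  "increments": [
    [[0, -3, 0], [0, 0, 0], 0.6],
    [[0, -6, 0], [0, 0, 0], 0.6],
    [[0, -15, 0], [0, 0, 0], 0.6],
    [[-1, -25, 0], [0, 0, 0], 0.6],
    [[-1, -35, 0], [0, 0, 0], 0.6],
    [[0, -25, 20], [0, 0, 0], 0.6],
    [[0, 0, 35], [0, 0, 0], 0.6],
    [[0, 0, 35], [0, 0, 0], 0.6]
  ]
}}

```text
clock: 17.65
eef_pos: [0.6285, -0.1302, 0.0923]
tool_rot: [0.72, 0.694, -0.001, -0.003]
ft_force: [0.0, -0.9, 0.1]
grip_width: 0.0514
grasp_force: 0.0
```

Call:
{"name": "drive_tool", "arguments": {
  "increments": [
    [[0, 0, 35], [0, 0, 0], 0.6],
    [[0, 0, 30], [0, 0, 0], 0.6],
    [[0, 0, 0], [0, 0, 0], 0.6]
  ]
}}

```text
clock: 17.9
eef_pos: [0.6344, -0.1295, 0.1666]
tool_rot: [0.719, 0.695, 0.004, 0.005]
ft_force: [0.5, -0.1, 2.0]
grip_width: 0.0509
grasp_force: 0.0
```

```bash
python3 - <<'E'
from h import *
p=camera('wrist');save(p,'w2.png');print(get_obs()['eef_pos'],get_obs()['ft_force'])
E
```

```text
[ 0.63324852 -0.12908118  0.16334975] [-0.05361254  0.13989888 -0.75079524]
```

View pics/w2.png

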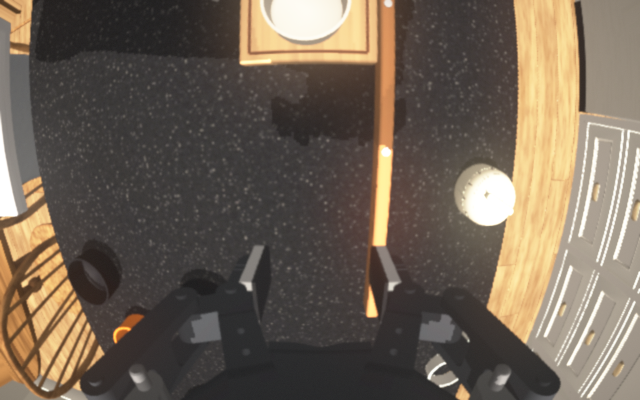

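The wrist view shows the tail edge from (241,63) to (377,62), flush with the fence, and the ramekin upright on the board at (305,5). I'll check the pose numerically.

```bash
python3 - <<'E'
from h import *
p=camera('wrist')
a,b=wonz(p,(241,64),0),wonz(p,(377,63),0)
print(a.round(4),b.round(4),'yaw',np.arctan2((b-a)[1],(b-a)[0]))
ey=np.array([np.sin(.037),np.cos(.037)]);ex=np.array([ey[1],-ey[0]])
c=((a+b)/2)[:2]-np.array([.695,.10]);print('tail centre dock x,y',c@ex,c@ey,'board y',c@ey+.095, 'leading edge in',c@ey+.19)
s=camera('side')
for n in ['pepper','tomato','onion']: print(n,[(round(q['conf'],2),q['bbox']) for q in silhouettes(n,s)[:1]])
E
```

```text
[ 0.5615 -0.0069  0.    ] [ 0.6947 -0.0115  0.    ] yaw -0.03442310800609319
tail centre dock x,y -0.06279292321785855 -0.11161704426310466 board y -0.01661704426310466 leading edge in 0.07838295573689534
pepper [(0.66, [271.8, 168.4, 295.2, 195.8])]
tomato [(0.72, [287.5, 162.3, 305.0, 182.3])]
onion [(0.72, [324.8, 133.1, 340.5, 150.1])]
```

The measurements agree: the leading edge is about 78 mm in, the yaw matches the dock, and the bystanders haven't moved.

```bash
python3 -c "
from workcell import job_done;print(job_done())"
```

```text
the job is handed in; nothing more can be done
None
```

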